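# Hang the drying frames over the crumb tray

## Task

Get the dried clay work ready for the kiln: first slide the crumb tray square and centred under the row of hooks, its handle on the open side the hooks point to. Then pull every drying frame straight up out of its sprung catch in the wooden rail and hang it by its window, one to a hook, its top bar down in the hook's throat; keep the frames upright all the way and leave the bottle, wax block and dish alone. The tray must still be in its place at the end.

Things in the scene. Friction and masses are not known exactly. Their poses are not given: they have to be found in the camera images.
- tray_mid (a point): Crumb tray: loose shallow aluminium tray 260 (its x) x 90 (its y) mm, 18 mm high, open on top, 0.25 kg, flat on the table. The point is its centre, 9 mm above its underside. A flat handle runs out from the middle of its +y long side and ends in an upright wooden ear.
- tray_ear (a point): Grip point of the tray's upright ear, 120 mm from the tray's centre along the tray's +y and 36 mm above the table. The ear is 10 mm thick (tray x), 28 mm wide (tray y) and reaches from 5 to 55 mm above the table. The tray slides on the table when the ear is gripped across its thickness and moved; axes as for the tray.
- stand_mid (a point): Fixed steel hook stand: point on the spot for the tray's centre, below the middle of the row of hooks, 9 mm above the table. x runs along the row, y is the way the hooks point (the open side, for the tray's handle). Two posts of radius 7 mm (feet radius 22) stand at x = -115 and +115, y = -85 mm, with a cross bar of radius 7 mm, its top 153 mm above the table; the rest is free.
- rail_mid (a point): Fixed wooden clip rail, 256 x 33 mm, 46 mm high: middle of its top. x runs along it, z up. Four slots at x = -90, -30, 30 and 90 mm hold the frames with 1.5 mm play, undersides 8 mm above the table, frame x along rail x. A sprung ball catch sits in a gap above each frame's bottom bar: a straight upward pull, 8 to 10 N at first, then 5 N, draws it out; it snaps free about 30 mm up and is clear of the rail at 40.
- hook0 (a point): Hook 0 of four, 60 mm apart: top of its rod in the middle of the throat, 150 mm above the table. Axes as stand_mid: the rod, 8 mm thick, comes from the cross bar and points to +y. A collar of radius 11 mm ends 8 mm behind the point (-y); the upturned tip, 8 mm thick and 14 mm higher than the rod top, begins 8 mm in front of it. The throat is thus 16 mm wide.
- hook1 (a point): Hook 1 of four, 60 mm apart: top of its rod in the middle of the throat, 150 mm above the table. Axes as stand_mid: the rod, 8 mm thick, comes from the cross bar and points to +y. A collar of radius 11 mm ends 8 mm behind the point (-y); the upturned tip, 8 mm thick and 14 mm higher than the rod top, begins 8 mm in front of it. The throat is thus 16 mm wide.
- hook2 (a point): Hook 2 of four, 60 mm apart: top of its rod in the middle of the throat, 150 mm above the table. Axes as stand_mid: the rod, 8 mm thick, comes from the cross bar and points to +y. A collar of radius 11 mm ends 8 mm behind the point (-y); the upturned tip, 8 mm thick and 14 mm higher than the rod top, begins 8 mm in front of it. The throat is thus 16 mm wide.
- hook3 (a point): Hook 3 of four, 60 mm apart: top of its rod in the middle of the throat, 150 mm above the table. Axes as stand_mid: the rod, 8 mm thick, comes from the cross bar and points to +y. A collar of radius 11 mm ends 8 mm behind the point (-y); the upturned tip, 8 mm thick and 14 mm higher than the rod top, begins 8 mm in front of it. The throat is thus 16 mm wide.
- f0_tab (a point): Drying frame 0 (None if absent), 0.11 to 0.22 kg: upright flat aluminium frame 44 mm wide (its x), 10 mm thick (its y), 168 mm tall (its z, up), with small clay discs on its panel; starts in a slot of the rail. The point is the grip point of the tab on top, 152 mm above the underside; the tab is 22 mm wide, 10 mm thick and reaches from 114 to 168 mm above the underside.
- f0_eye (a point): Frame 0 (None if absent): middle of the underside of the bar above the frame's window, 106 mm above the frame's underside, 46 mm below the tab's grip point; axes as the frame. The window below it is 30 mm wide (x), 36 mm high and goes right through (y); the bar is 10 mm thick and 8 mm high. To pass a hook tip this point must be 15 to 27 mm higher than the hook point. Both faces are alike.
- f1_tab (a point): Drying frame 1 (None if absent), 0.11 to 0.22 kg: upright flat aluminium frame 44 mm wide (its x), 10 mm thick (its y), 168 mm tall (its z, up), with small clay discs on its panel; starts in a slot of the rail. The point is the grip point of the tab on top, 152 mm above the underside; the tab is 22 mm wide, 10 mm thick and reaches from 114 to 168 mm above the underside.
- f1_eye (a point): Frame 1 (None if absent): middle of the underside of the bar above the frame's window, 106 mm above the frame's underside, 46 mm below the tab's grip point; axes as the frame. The window below it is 30 mm wide (x), 36 mm high and goes right through (y); the bar is 10 mm thick and 8 mm high. To pass a hook tip this point must be 15 to 27 mm higher than the hook point. Both faces are alike.
- f2_tab (a point): Drying frame 2 (None if absent), 0.11 to 0.22 kg: upright flat aluminium frame 44 mm wide (its x), 10 mm thick (its y), 168 mm tall (its z, up), with small clay discs on its panel; starts in a slot of the rail. The point is the grip point of the tab on top, 152 mm above the underside; the tab is 22 mm wide, 10 mm thick and reaches from 114 to 168 mm above the underside.
- f2_eye (a point): Frame 2 (None if absent): middle of the underside of the bar above the frame's window, 106 mm above the frame's underside, 46 mm below the tab's grip point; axes as the frame. The window below it is 30 mm wide (x), 36 mm high and goes right through (y); the bar is 10 mm thick and 8 mm high. To pass a hook tip this point must be 15 to 27 mm higher than the hook point. Both faces are alike.
- f3_tab (a point): Drying frame 3 (None if absent), 0.11 to 0.22 kg: upright flat aluminium frame 44 mm wide (its x), 10 mm thick (its y), 168 mm tall (its z, up), with small clay discs on its panel; starts in a slot of the rail. The point is the grip point of the tab on top, 152 mm above the underside; the tab is 22 mm wide, 10 mm thick and reaches from 114 to 168 mm above the underside.
- f3_eye (a point): Frame 3 (None if absent): middle of the underside of the bar above the frame's window, 106 mm above the frame's underside, 46 mm below the tab's grip point; axes as the frame. The window below it is 30 mm wide (x), 36 mm high and goes right through (y); the bar is 10 mm thick and 8 mm high. To pass a hook tip this point must be 15 to 27 mm higher than the hook point. Both faces are alike.
- spray: Bystander: green bottle 52 mm across, 120 mm tall; origin under its centre.
- waxblock: Bystander: wax block 60 x 120 x 40 mm with clay beads on sticks; origin under its centre.
- dish: Bystander: steel dish 90 mm across, 22 mm high; origin under its centre.

How it is judged:
By the outcome, as a careful person would: the job done as asked, in the order asked, and still so for the second after the job is handed in, with the robot touching nothing.
Of frame0, frame1, frame2, frame3 only 3 to 4 are there at a start; the rules pass over those that are not, and their reading is None.
At some moment in a run one of tray may be knocked a few centimetres aside while the robot is not near it.
It also fails if it takes over 210 s, if anything falls off the work surface, if the arm or the gripper's body presses on something with over 40 N, if the wrist force passes 120 N, or if a joint passes its speed limit or range.

## Robot

A 6-joint arm with a two-finger parallel gripper is mounted at the origin on the work surface. World frame = base frame: x ahead of the robot, y to its left, z up, the work surface at z = 0. Lengths are in m, angles in degrees, forces in N, time in s.
With the tool pointing down it reaches from about 0.325 to 0.85 m from the base axis. Payload 4.4 kg.
Tool frame: the origin (TCP) lies at the very end of the fingers, on their centre line; the grasp point (between the pads) lies 19 mm behind it; z points along the fingers, y is the direction in which the jaws open and shut (so a half turn about z gives the same grasp; the last joint's range is limited). The gripper opens to 94 mm and grips with 3 to 60 N. Pads are 16 mm wide; open, the fingers measure 119 mm over their backs; the gripper's body (75 mm by 177 mm) begins 78 mm behind the grasp point.
Start: joints at [-74.341, 11.837, 88.321, -0, 79.842, -8.623], TCP at [0.236, -0.524, 0.205] pointing down, gripper open.
Joint ranges: [-156.59, 156.59], [-49.26, 127.26], [12.9, 141.05], [-63.56, 243.56], [4.71, 150.69], [-161.64, 161.64]. Speed limits (degrees/s): [159.86, 159.86, 180, 180, 180, 180].

## Interface

Orientations are given as [roll, pitch, yaw] about the fixed x, y, z axes, in that order (R = Rz(yaw) Ry(pitch) Rx(roll)).
In Python, from plant import robot, claw, vision, ticket, finder gives the robot as it stands. Calls block until the motion is done:
- robot.movep(position, orientation): joint-space move of the TCP to a pose.
- robot.move_l(position, rotation=None, rate=0.15, guard=None): straight line of the TCP; rotation=None keeps the orientation; rate is the mean speed in m/s. With guard (N) it stops when the force on the tool has changed by that much, and returns True; else False.
- robot.move_joints(angles): joint-space move.
- claw.gripper_to(opening): opening from 0.0 (shut) to 1.0 (fully open); the grip force is fixed at half the most; returns when the fingers have stopped.
- robot.dwell(seconds).
- robot.solve_ik(position, orientation): joint angles nearest the present ones, or None.
- robot.get_obs(): the state.
- vision.grab_frame(name): name is "side" or "top" or "wrist"; returns a dict with "color" (480x640x3 uint8, red, green, blue), "K" (3x3 intrinsics, pixels), "k1" (the pictures are not rectified: a ray, as slopes to the right and down, at radius r is drawn at 1 + k1 r^2 times it, then the intrinsics apply), "xyz" and "attitude" of the camera in the world; the wrist camera has in their place "tool_from_camera" (4x4, takes a point from camera to tool coordinates, whose origin is the TCP and whose axes are the flange's). Camera axes: x right, y up, looking along -z (the intrinsics and any distortion apply to the point x, -y, -z); pixel columns grow to the right and rows downward; lengths in m; the calibration is good to about 2 mm. A picture is of the moment at which its call begins: read the wrist's pose just before it. There is no depth.
A pose or a line that the arm cannot do raises robot.PlanningError and nothing moves.
- ticket.job_done(): hands the job in, once; it reports no verdict.
Trained networks look in a picture, given as the dict that the camera call returned (one of the last four; its "shot" number tells which), for a name from the list of things; names that differ only in an ending like _2 or _b are one class to them, and where a whole thing is asked for, a point or a joint stands for the part that bears it (a point fixed in the world has none). Each returns a list of dicts, best first, with "score" (0 to 1); they miss things now and then, are a little off and sometimes report something else, mostly with a low value. They report only what shows in the picture. A call takes as long as a camera call.
- finder.search_frame(picture, name): "bbox" ([left, top, right, bottom] in pixels, round what is visible of it).
- finder.silhouettes(picture, name): "pixels" (480x640 bool, what is visible of it) and "bbox" ([left, top, right, bottom] in pixels, round what is visible of it).
- finder.place_of(picture, name): "uv" ([column, row] in pixels: a listed point, or the origin of a listed thing).
The state is a dict: "time_s": time; "q": joint angles; "qd": joint speeds; "joint_torque": joint torques, N m; "position": TCP position; "ee_rot": TCP orientation; "contact_force": force on the tool from outside, world axes, zero at the start; "moment": the same for the moment, N m; "finger_gap": opening from 0.0 (shut) to 1.0 (fully open).
Only numpy, scipy, OpenCV 4.12 (cv2) and the standard library are available. Lean on these libraries where they do the work, as an engineer would, in place of code of your own. Each camera call takes 0.05 s, during which the arm holds its last target.

## Working session

There is one attempt and no reset: what is moved stays moved. The work goes in short steps, each a Python script; the robot and the scene stay as the last script left them, time stands still between calls to the robot, and variables do not carry over. Pictures are saved under pics/ and viewed, and the job is handed in when it is done.

```bash
ls; mkdir -p pics; cat > h.py <<'E'
import numpy as np, cv2
from scipy.spatial.transform import Rotation as R
from plant import robot, claw, vision, ticket, finder
def save(f,name): cv2.imwrite('pics/'+name+'.png',f['color'][:,:,::-1])
E
python3 - <<'E'
from h import *
o=robot.get_obs(); print({k:(np.round(v,3) if not isinstance(v,str) else v) for k,v in o.items()})
for n in ('side','top','wrist'):
    f=vision.grab_frame(n); save(f,n+'0'); print(n,{k:v for k,v in f.items() if k!='color'})
E
```

```text
pics
{'time_s': np.float64(0.0), 'q': array([-7.4341e+01,  1.1884e+01,  8.8404e+01,  1.0000e-03,  7.9840e+01,
       -8.6220e+00]), 'qd': array([-0.039,  0.082, -0.017, -0.008,  0.11 ,  0.09 ]), 'joint_torque': array([-2.0000e-03, -3.7088e+01, -2.8142e+01,  7.0000e-02,  3.6000e-02,
       -0.0000e+00]), 'position': array([ 0.236, -0.523,  0.204]), 'ee_rot': array([-1.79874e+02, -2.00000e-02,  2.42800e+01]), 'contact_force': array([-0.004, -0.596, -0.166]), 'moment': array([-0.02 ,  0.004, -0.024]), 'finger_gap': np.float64(0.999)}
side {'K': array([[434.82838688,   0.        , 319.1978366 ],
       [  0.        , 434.82838688, 238.60487137],
       [  0.        ,   0.        ,   1.        ]]), 'k1': 0.03448364390508666, 'xyz': array([-0.08245321,  0.66156777,  0.76143649]), 'attitude': array([  56.48086709,    1.27101319, -136.79967896]), 'shot': 1}
top {'K': array([[591.69304432,   0.        , 317.83951384],
       [  0.        , 591.69304432, 235.28823827],
       [  0.        ,   0.        ,   1.        ]]), 'k1': -0.15317886676703307, 'xyz': array([ 0.4670611 , -0.01344412,  1.55100568]), 'attitude': array([  4.52239158,  -0.74883949, -91.41567503]), 'shot': 2}
wrist {'K': array([[415.77726354,   0.        , 326.75488861],
       [  0.        , 415.77726354, 237.34078048],
       [  0.        ,   0.        ,   1.        ]]), 'k1': 0.001618665810904667, 'tool_from_camera': array([[ 8.36101534e-04,  9.59783731e-01,  2.80739186e-01,
         8.17685366e-02],
       [ 9.99999412e-01, -6.08669449e-04, -8.97309745e-04,
         3.38232263e-05],
       [-6.90345929e-04,  2.80739771e-01, -9.59783676e-01,
        -1.78972759e-01],
       [ 0.00000000e+00,  0.00000000e+00,  0.00000000e+00,
         1.00000000e+00]]), 'shot': 3}
```

View pics/side0.png

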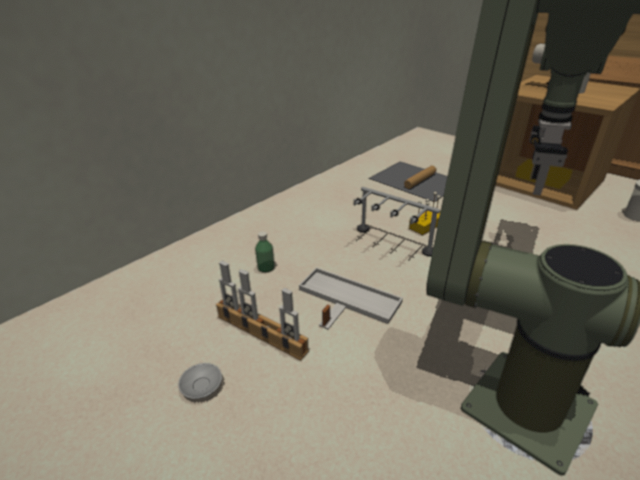

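View pics/top0.png

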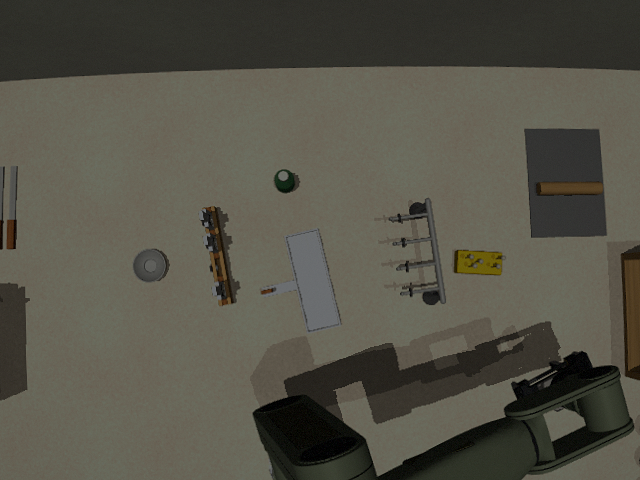

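View pics/wrist0.png

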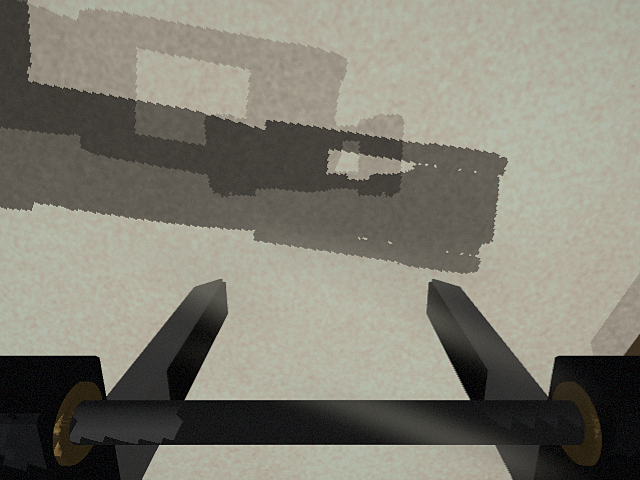

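The side view shows three frames (tabs near u=225, 245 and 288) and an empty third slot. In the top view the tray (315,280) has its handle on the hooks' open side, with the rail at left (220,255) and the stand at right (430,250). The wrist view shows only table and shadow.

```bash
cat >> h.py <<'E'
def campose(f,obs=None):
    if 'xyz' in f: return np.array(f['xyz']), R.from_euler('xyz',f['attitude'],degrees=True).as_matrix()
    Rt=R.from_euler('xyz',obs['ee_rot'],degrees=True).as_matrix(); T=f['tool_from_camera']
    return np.array(obs['position'])+Rt@T[:3,3], Rt@T[:3,:3]
def ray(f,uv,obs=None):
    p,M=campose(f,obs)
    u=cv2.undistortPoints(np.array([[uv]],float),f['K'],np.array([f['k1'],0,0,0.]))[0,0]
    d=M@np.array([u[0],-u[1],-1.]); return p,d/np.linalg.norm(d)
def project(f,P,obs=None):
    p,M=campose(f,obs); c=M.T@(np.array(P)-p); x=c[0]/-c[2]; y=-c[1]/-c[2]; s=1+f['k1']*(x*x+y*y)
    return f['K'][0,0]*x*s+f['K'][0,2], f['K'][1,1]*y*s+f['K'][1,2]
def atz(f,uv,z,obs=None):
    p,d=ray(f,uv,obs); return p+d*(z-p[2])/d[2]
def tri(rays):
    A=np.zeros((3,3));b=np.zeros(3)
    for p,d in rays:
        Q=np.eye(3)-np.outer(d,d);A+=Q;b+=Q@p
    X=np.linalg.solve(A,b); return X,max(np.linalg.norm((np.eye(3)-np.outer(d,d))@(X-p)) for p,d in rays)
NAMES=['tray_mid','tray_ear','stand_mid','rail_mid','hook0','hook1','hook2','hook3','f0_tab','f1_tab','f2_tab','f3_tab','f0_eye','f1_eye','f2_eye','f3_eye']
Z=dict(tray_mid=.009,tray_ear=.036,stand_mid=.009,rail_mid=.046,hook=.150,tab=.160,eye=.114,spray=0,waxblock=0,dish=0)
def zof(n): return Z['hook'] if n.startswith('hook') else Z['tab'] if n.endswith('tab') else Z['eye'] if n.endswith('eye') else Z[n]
E
python3 - <<'E'
from h import *
t=vision.grab_frame('top'); s=vision.grab_frame('side')
for n in NAMES+['spray','waxblock','dish']:
    a=finder.place_of(t,n); b=finder.place_of(s,n)
    print(n)
    for tag,f,L in(('T',t,a),('S',s,b)):
        for d in L[:5]:
            print('  ',tag,round(d['score'],2),np.round(d['uv'],1),np.round(atz(f,d['uv'],zof(n)),3)[:2])
    if a and b: X,e=tri([ray(t,a[0]['uv']),ray(s,b[0]['uv'])]); print('   tri',np.round(X,4),round(e,4))
print(robot.get_obs()['time_s'])
E
```

```text
tray_mid
   T 0.81 [312.5 280.3] [ 0.471 -0.02 ]
   S 0.67 [413.1 217.7] [ 0.558 -0.455]
   S 0.57 [348.1 291.8] [ 0.476 -0.02 ]
   tri [ 0.4095 -0.0539  0.2555] 0.0706
tray_ear
   T 0.8 [264.1 293.2] [0.441 0.105]
   S 0.87 [324.2 313. ] [0.449 0.102]
   tri [0.4429 0.1054 0.0423] 0.0019
stand_mid
   T 0.51 [266.8 293.3] [0.44 0.1 ]
   T 0.42 [312.2 281.7] [ 0.468 -0.019]
rail_mid
   T 0.88 [218.8 255.4] [0.54  0.218]
   T 0.26 [397.5 217.6] [ 0.626 -0.242]
   S 0.73 [260.6 320.2] [0.536 0.226]
   S 0.48 [358.1 200.4] [ 0.731 -0.375]
   S 0.29 [431.1 224.7] [ 0.462 -0.4  ]
   tri [0.5415 0.2201 0.0381] 0.0014
hook0
   T 0.98 [400.2 241.5] [ 0.558 -0.231]
   T 0.92 [398. 220.] [ 0.61  -0.227]
   T 0.83 [407. 296.] [ 0.428 -0.242]
   T 0.76 [401.1 268.1] [ 0.494 -0.23 ]
   S 0.9 [372.3 207.3] [ 0.556 -0.219]
   S 0.86 [357.2 199.2] [ 0.619 -0.229]
   S 0.82 [393.1 211.2] [ 0.499 -0.239]
   S 0.59 [412.3 218. ] [ 0.439 -0.243]
   tri [ 0.5605 -0.2297  0.144 ] 0.0028
hook1
   T 0.98 [400.2 241.5] [ 0.558 -0.231]
   T 0.92 [398. 220.] [ 0.61  -0.227]
   T 0.83 [407. 296.] [ 0.428 -0.242]
[... 2062 characters left out ...]
 0.238]
   tri [0.576  0.2235 0.1532] 0.0088
f3_eye
   T 0.6 [203.2 215.4] [0.636 0.245]
   T 0.54 [401.5 265.1] [ 0.502 -0.237]
   T 0.4 [211.9 290.5] [0.452 0.225]
   S 0.63 [228.2 280.7] [0.636 0.232]
   tri [0.6319 0.2399 0.121 ] 0.0046
spray
   T 0.96 [285.  180.1] [0.738 0.047]
   S 0.92 [265.7 267.8] [0.729 0.048]
   tri [ 0.7373  0.0451 -0.0061] 0.0026
waxblock
   T 0.82 [475.6 263.4] [ 0.504 -0.454]
   T 0.72 [265.7 292.5] [0.442 0.103]
   S 0.65 [428.5 221.3] [ 0.515 -0.482]
   S 0.5 [260.9 319.9] [0.576 0.197]
   tri [ 0.5015 -0.4504  0.0194] 0.0028
dish
   T 0.9 [149.5 262.3] [0.528 0.41 ]
   S 0.71 [202.6 384. ] [0.521 0.403]
   tri [ 5.253e-01  4.065e-01 -3.000e-04] 0.0046
2.15
```

```bash
cat >> h.py <<'E'
def shot(name=None):
    o=robot.get_obs(); f=vision.grab_frame('wrist')
    if name: save(f,name)
    return f,o
def look(P,yaw,name=None):
    robot.movep(P,[180,0,yaw]); robot.dwell(.2); return shot(name)
E
python3 - <<'E'
from h import *
import pickle
V={}
for k,P in dict(s1=[.47,-.235,.26],s2=[.58,-.235,.30],t1=[.46,.06,.2],r1=[.47,.225,.29],r2=[.60,.225,.30]).items():
    f,o=look(P,90,'w_'+k); V[k]=(f,o)
    for n in (['hook0','stand_mid'] if k[0]=='s' else ['tray_mid','tray_ear'] if k[0]=='t' else ['rail_mid','f0_tab','f2_tab','f3_tab','f0_eye','f2_eye','f3_eye']):
        for d in finder.place_of(f,n)[:5]: print(k,n,round(d['score'],2),np.round(d['uv'],1),np.round(atz(f,d['uv'],zof(n),o),4)[:2])
pickle.dump(V,open('V.pkl','wb'))
print(robot.get_obs()['time_s'])
E
python3 -c "
import cv2,numpy as np
I=[cv2.resize(cv2.imread('pics/w_%s.png'%k),(400,300)) for k in('s1','s2','r1','r2')]
cv2.imwrite('pics/m1.png',np.vstack([np.hstack(I[:2]),np.hstack(I[2:])]))"
```

```text
s1 hook0 0.89 [532.2 212.8] [ 0.6153 -0.2206]
s1 hook0 0.79 [362.2 234.1] [ 0.495  -0.2363]
s1 hook0 0.69 [279.3 236.1] [ 0.4351 -0.2377]
s1 hook0 0.58 [445.3 221.2] [ 0.5541 -0.2267]
s1 stand_mid 0.7 [445.5 220.6] [ 0.5954 -0.2614]
s2 hook0 0.85 [150.5 226.8] [ 0.4342 -0.2404]
s2 hook0 0.82 [295.5 208.9] [ 0.5531 -0.2254]
s2 hook0 0.66 [369.  202.6] [ 0.6123 -0.2202]
s2 hook0 0.59 [223.  220.4] [ 0.4939 -0.235 ]
t1 tray_mid 0.75 [335.6 287.8] [ 0.4694 -0.0181]
t1 tray_ear 0.7 [306.6 167.1] [0.4445 0.1004]
r1 rail_mid 0.77 [396.8 195.8] [0.5408 0.226 ]
r1 rail_mid 0.32 [376.1  10. ] [0.5141 0.3972]
r1 f0_tab 0.95 [301.1 243.1] [0.4494 0.2104]
r1 f0_tab 0.66 [532.7 331.3] [0.6388 0.1343]
r1 f2_tab 0.78 [457.6 220.3] [0.5689 0.2285]
r1 f2_tab 0.29 [535.1 206.7] [0.6262 0.239 ]
r1 f3_tab 0.94 [535.5 205.8] [0.6264 0.2397]
r1 f3_tab 0.15 [325.2 381.4] [0.4678 0.0862]
r1 f0_eye 0.89 [304.6 227.8] [0.4496 0.2103]
r1 f2_eye 0.76 [442.1 209.8] [0.5693 0.2264]
r1 f3_eye 0.79 [511.5 193.9] [0.6278 0.2403]
r2 rail_mid 0.74 [271.1 194.3] [0.5399 0.2276]
r2 f0_tab 0.79 [140.4 241.4] [0.4491 0.21  ]
r2 f0_tab 0.51 [290.9 202.6] [0.5707 0.2419]
r2 f0_tab 0.39 [360.7 192.7] [0.625  0.2499]
r2 f2_tab 0.58 [289.7 216.2] [0.5695 0.231 ]
r2 f3_tab 0.65 [361.8 208.1] [0.6262 0.2377]
r2 f3_tab 0.56 [289.  219.2] [0.5689 0.2286]
r2 f0_eye 0.58 [165.  226.5] [0.4516 0.2102]
r2 f2_eye 0.56 [293.3 202.3] [0.5688 0.2329]
r2 f3_eye 0.8 [357.5 194. ] [0.626  0.2405]
8.9667
```

View pics/m1.png

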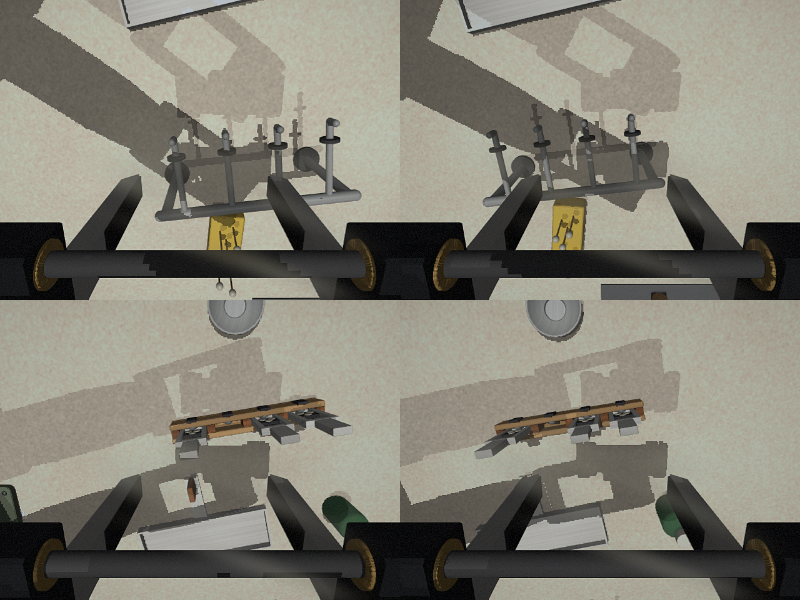

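View pics/w_t1.png

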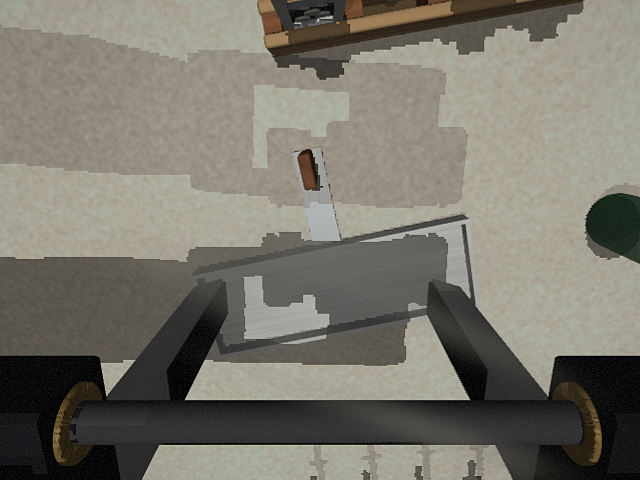

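```bash
cat > fit.py <<'E'
from h import *
import pickle
V=pickle.load(open('V.pkl','rb'))
def fitline(obs, offs, L0):
    # obs: list of (key,idx,uv); model P(idx)=c+offs[idx]*dir(th), z=h ; residual in px
    from scipy.optimize import least_squares
    def res(p):
        r=[]
        for k,i,uv in obs:
            f,o=V[k]; P=[p[0]+offs[i]*np.cos(p[3]),p[1]+offs[i]*np.sin(p[3]),p[2]]
            r+=list(np.array(project(f,P,o))-uv)
        return r
    s=least_squares(res,L0,loss='soft_l1',f_scale=2.); return s.x,np.round(np.array(res(s.x)).reshape(-1,2),1)
def hookobs(keys):
    out=[]
    for k in keys:
        f,o=V[k]
        L=sorted([d['uv'] for d in V[k+'_h']],key=lambda u:u[0])
        out+=[(k,i,u) for i,u in enumerate(L)]
    return out
H=[('s1',3,(532.2,212.8)),('s1',1,(362.2,234.1)),('s1',0,(279.3,236.1)),('s1',2,(445.3,221.2)),('s2',0,(150.5,226.8)),('s2',2,(295.5,208.9)),('s2',3,(369.,202.6)),('s2',1,(223.,220.4))]
x,r=fitline(H,[-.09,-.03,.03,.09],[.525,-.23,.15,.1]); print('hooks',np.round(x[:3],4),np.degrees(x[3])); print(r.tolist())
T=[('r1',0,(301.1,243.1)),('r1',1,(457.6,220.3)),('r1',2,(535.5,205.8)),('r2',0,(140.4,241.4)),('r2',1,(289.7,216.2)),('r2',2,(361.8,208.1))]
x,r=fitline(T,[-.09,.03,.09],[.54,.22,.15,.15]); print('tabs',np.round(x[:3],4),np.degrees(x[3])); print(r.tolist())
E_=[('r1',0,(304.6,227.8)),('r1',1,(442.1,209.8)),('r1',2,(511.5,193.9)),('r2',0,(165,226.5)),('r2',1,(293.3,202.3)),('r2',2,(357.5,194))]
x,r=fitline(E_,[-.09,.03,.09],[.54,.22,.11,.15]); print('eyes',np.round(x[:3],4),np.degrees(x[3])); print(r.tolist())
print('rail',tri([ray(V['r1'][0],(396.8,195.8),V['r1'][1]),ray(V['r2'][0],(271.1,194.3),V['r2'][1])]))
E
python3 fit.py
```

```text
hooks [ 0.5242 -0.2299  0.1518] 6.341776075191116
[[-1.0, -0.4], [-0.5, -3.4], [-0.7, 3.5], [0.5, 0.4], [-0.4, -0.2], [1.0, 1.9], [1.9, 0.1], [-0.1, -1.7]]
tabs [0.5383 0.2245 0.1598] 9.146353114679297
[[0.1, 0.1], [-1.2, -1.1], [0.7, 1.1], [0.6, -0.3], [-1.9, 2.1], [1.3, -1.5]]
eyes [0.539  0.2251 0.1131] 9.689397817014449
[[0.9, 0.1], [-0.8, -4.4], [-0.5, -0.1], [-1.0, 0.1], [-0.0, 2.8], [1.9, 0.1]]
rail (array([0.54027809, 0.2273462 , 0.04897327]), np.float64(0.0007838305719532392))
```

```bash
cat > fit2.py <<'E'
from fit import *
# bar check: sample the fine bar endpoints by projecting the model back on s1,s2
for k in('s1','s2'):
    f,o=V[k]; im=f['color'][:,:,::-1].copy()
    for th,c in((6.34,(0,0,255)),(7.34,(255,0,0))):
        u=np.array([np.cos(np.radians(th)),np.sin(np.radians(th)),0]);v=np.array([-u[1],u[0],0]);C=np.array([.5242,-.2299,0])
        line=lambda a,b:cv2.line(im,*[tuple(int(round(q)) for q in project(f,P,o)) for P in(a,b)],c,1)
        z=np.array([0,0,.146])
        line(C-.115*u-.085*v+z,C+.115*u-.085*v+z)
        for s in(-.09,-.03,.03,.09):
            line(C+s*u+z-.085*v,C+s*u+z+.012*v); line(C+s*u+z-.008*v-.011*u,C+s*u+z-.008*v+.011*u)
    cv2.imwrite('pics/ov_%s.png'%k,im)
E
python3 fit2.py >/dev/null
```

```text
(no output)
```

View pics/ov_s1.png

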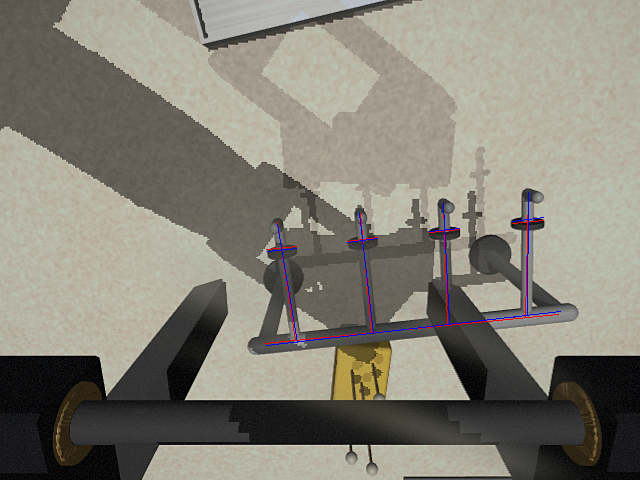

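View pics/ov_s2.png

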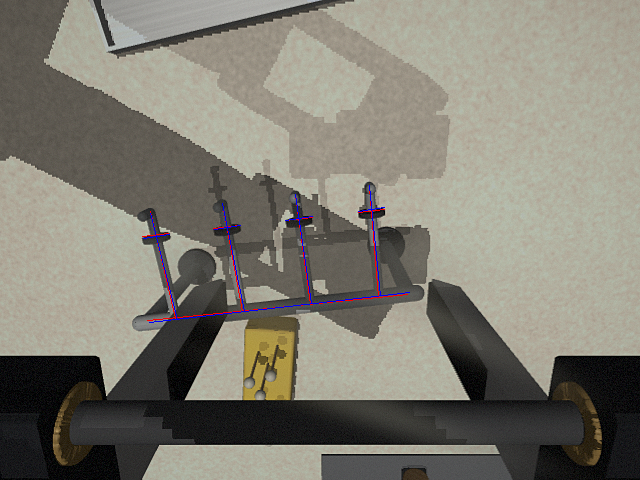

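The overlay lines sit on the bar, rods and collars (bar from (255,347) to (572,312) in s1), so the stand pose holds. Next I check the tray's pose.

```bash
cat > trayfit.py <<'E'
from h import *
import pickle
from scipy.optimize import least_squares
def trayfit(f,o,p0,z=.018):
    """silhouette vs model hull: fit edges by maximizing IoU-ish via distance of contour to model polygon"""
    L=finder.silhouettes(f,'tray_mid'); 
    if not L: return None
    return L
def model(p):
    u=np.array([np.cos(p[2]),np.sin(p[2])]);v=np.array([-u[1],u[0]]);c=np.array(p[:2])
    return [np.r_[c+a*.13*u+b*.045*v,zz] for zz in(.018,0.) for a,b in((-1,-1),(1,-1),(1,1),(-1,1))]
def draw(f,o,p,name):
    im=f['color'][:,:,::-1].copy(); Q=[tuple(int(round(q)) for q in project(f,P,o)) for P in model(p)]
    for i in range(4): cv2.line(im,Q[i],Q[(i+1)%4],(0,0,255),1)
    u=np.array([np.cos(p[2]),np.sin(p[2])]);v=np.array([-u[1],u[0]]);e=np.r_[np.array(p[:2])+.12*v,.055]
    for s in(-.014,.014):
        for t in(-.005,.005):
            q=project(f,e+np.r_[s*v+t*u,0],o); cv2.circle(im,tuple(int(round(x)) for x in q),1,(0,255,0),-1)
    cv2.imwrite('pics/'+name+'.png',im)
E
python3 - <<'E'
from trayfit import *
V=pickle.load(open('V.pkl','rb')); f,o=V['t1']
for uv in((467,216),(193,272),(220,352)): print(np.round(atz(f,uv,.018,o),4))
a,b,c=[atz(f,uv,.018,o)[:2] for uv in((467,216),(193,272),(220,352))]
print(np.linalg.norm(a-b),np.linalg.norm(b-c),np.degrees(np.arctan2(*(a-b)[::-1])), (a+c)/2)
draw(f,o,[.4694,-.0181,np.radians(11.9)],'tr0')
E
```

```text
[0.586  0.0549 0.018 ]
[0.3368 0.0017 0.018 ]
[ 0.3557 -0.0824  0.018 ]
0.25486626526283984 0.08624099380026318 12.047265368739783 [ 0.47088665 -0.01375436]
```

View pics/tr0.png

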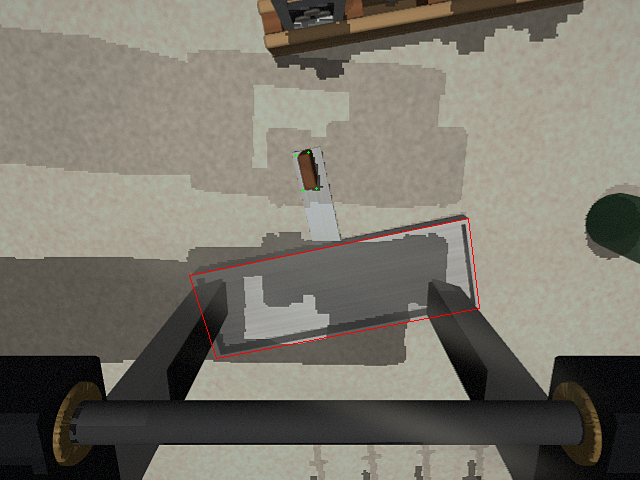

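```bash
cat >> h.py <<'E'
SC=np.array([.5242,-.2299]); STH=6.4
def sdir(th=STH): 
    t=np.radians(th); return np.array([np.cos(t),np.sin(t)]),np.array([-np.sin(t),np.cos(t)])
def st(x,y,z): u,v=sdir(); return np.r_[SC+x*u+y*v,z]
E
python3 - <<'E'
from h import *
c=np.array([.470,-.016]);u,v=sdir(12.);e=c+.12*v
claw.gripper_to(.4)
robot.movep(np.r_[e,.12],[180,0,102]); 
print(robot.move_l(np.r_[e,.018],rate=.1,guard=8))
claw.gripper_to(0); o=robot.get_obs(); print(o['finger_gap']*94,o['contact_force'],o['position'])
m=o['position'].copy(); g=st(0,.12,m[2])
robot.move_l((m+g)/2,[180,0,(102+96.4)/2],rate=.08); robot.move_l(g,[180,0,96.4],rate=.08)
o=robot.get_obs(); print(o['finger_gap']*94,o['contact_force'],o['position'],g)
claw.gripper_to(.4); robot.move_l(g+[0,0,.1],rate=.15)
f,o=look(st(-.0,.13,.26),96.4,'tr1')
from trayfit import draw
draw(f,o,[*SC,np.radians(STH)],'tr1o'); 
for n in('tray_mid','tray_ear'):
    for d in finder.place_of(f,n)[:2]: print(n,d['score'],atz(f,d['uv'],zof(n),o), st(0,0 if 'mid' in n else .12,0))
print(o['time_s'])
E
```

```text
False
9.507842919848482 [-0.23270854 -0.56362861  0.68810847] [0.44519776 0.10139118 0.01822358]
9.81564593129793 [-0.17438496  1.60018245  3.30876227] [ 0.51097449 -0.11142122  0.018171  ] [ 0.51082373 -0.11064785  0.01822358]
tray_mid 0.63 [ 0.52254368 -0.23211302  0.009     ] [ 0.5242 -0.2299  0.    ]
18.0417
```

View pics/tr1o.png

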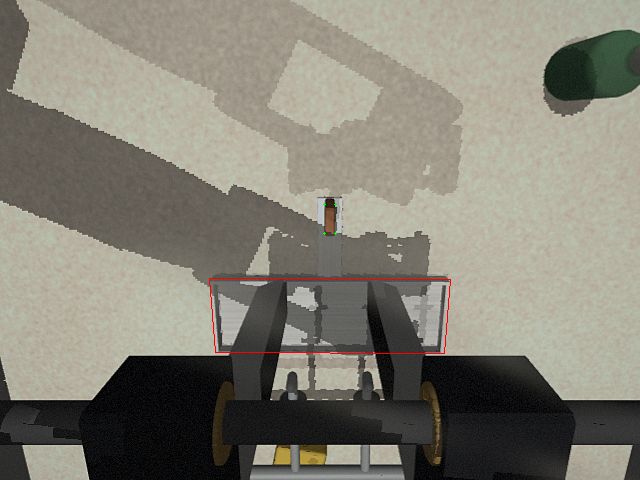

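The tray outline lies on the drawn target rectangle, with corners (210,279) to (444,352), and the ear lies on its dots at (331,217). The tray is placed. Next I take frame 0, checking forces as I go.

```bash
cat >> h.py <<'E'
RC=np.array([.5387,.2249]); RTH=9.3
def rl(x,y,z): u,v=sdir(RTH); return np.r_[RC+x*u+y*v,z]
def pr(tag):
    o=robot.get_obs(); print(tag,'t%.1f'%o['time_s'],'gap%.1f'%(o['finger_gap']*94),'F',np.round(o['contact_force'],1),'P',np.round(o['position'],4),'R',np.round(o['ee_rot'],2)); return o
def pick(sx):
    claw.gripper_to(.45)
    robot.movep(rl(sx,0,.22),[180,0,RTH])
    pr('above')
    print('guard',robot.move_l(rl(sx,0,.141),rate=.1,guard=8)); a=pr('down')
    claw.gripper_to(0); b=pr('grip')
    return a,b
E
python3 - <<'E'
from h import *
robot.movep(st(0,.13,.28),[180,0,60])
pick(-.09)
f,o=shot('g0')
t=vision.grab_frame('side'); save(t,'g0s')
E
```

```text
above t20.5 gap42.2 F [-0.2 -0.4  0.4] P [0.4503 0.21   0.2202] R [ 1.7998e+02 -3.0000e-02  9.3000e+00]
guard False
down t21.5 gap42.4 F [ 0.5  0.5 -0.4] P [0.4505 0.2105 0.1416] R [-1.7999e+02 -8.0000e-02  9.2900e+00]
grip t22.1 gap9.9 F [-0.2  0.3  1. ] P [0.45   0.2106 0.1412] R [-1.7998e+02 -2.0000e-02  9.3000e+00]
```

View pics/g0.png

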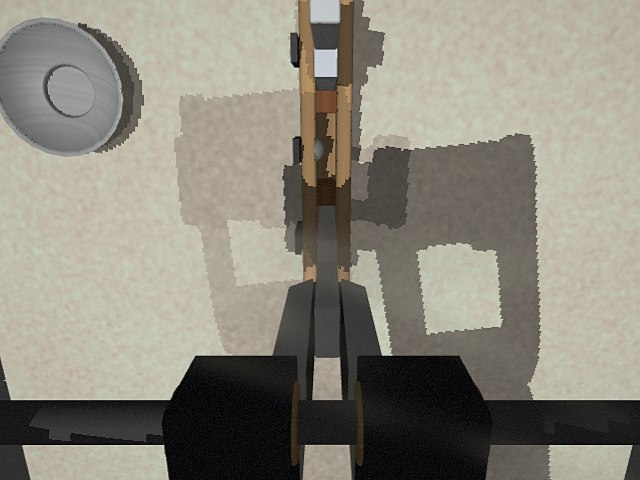

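View pics/g0s.png

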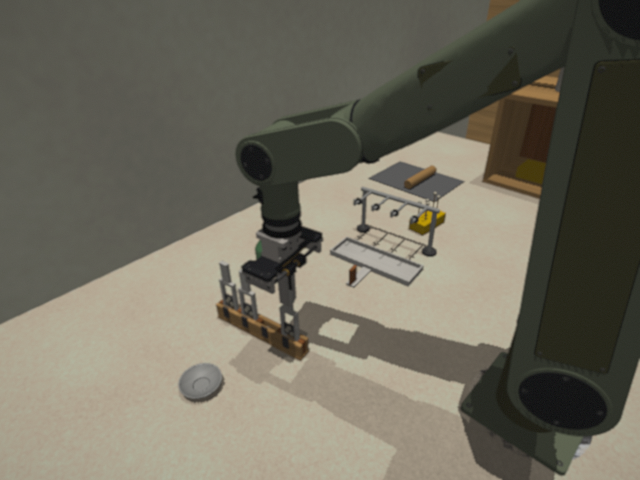

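The wrist view shows frame 0's tab centred between the fingers at (325,330) and lined up with the rail, with 9.9 mm of gap and almost no side force. I pull it up, carry it to the first hook, and check the tray from the top camera.

```bash
cat >> h.py <<'E'
def carry(sx,hx,stop=True):
    p=np.array(robot.get_obs()['position'])
    robot.move_l(p+[0,0,.045],rate=.05); pr('out')
    robot.move_l(p+[0,0,.12],rate=.1)
    robot.move_l(st(hx,.075,.262),[180,0,STH],rate=.2)
    robot.move_l(st(hx,.060,.198),rate=.12); pr('front')
def tope(tag):
    t=vision.grab_frame('top'); save(t,tag)
    for n in('tray_mid','tray_ear'):
        for d in finder.place_of(t,n)[:1]: print(n,round(d['score'],2),np.round(atz(t,d['uv'],zof(n)),4),np.round(st(0,0 if 'mid' in n else .12,0),4))
    return t
E
python3 - <<'E'
from h import *
carry(-.09,-.09); tope('top1'); shot('h0'); s=vision.grab_frame('side'); save(s,'h0s')
E
```

```text
out t23.2 gap10.1 F [-0.4 -0.3 -2.6] P [0.4498 0.2106 0.1862] R [-1.7999e+02  1.0000e-02  9.3000e+00]
front t26.9 gap9.9 F [-0.4 -0.1 -1.9] P [ 0.4285 -0.1804  0.1985] R [ 1.7998e+02 -4.0000e-02  6.4100e+00]
tray_mid 0.78 [ 0.5092 -0.1864  0.009 ] [ 0.5242 -0.2299  0.    ]
tray_ear 0.62 [ 0.4952 -0.0597  0.036 ] [ 0.5108 -0.1106  0.    ]
```

View pics/h0.png

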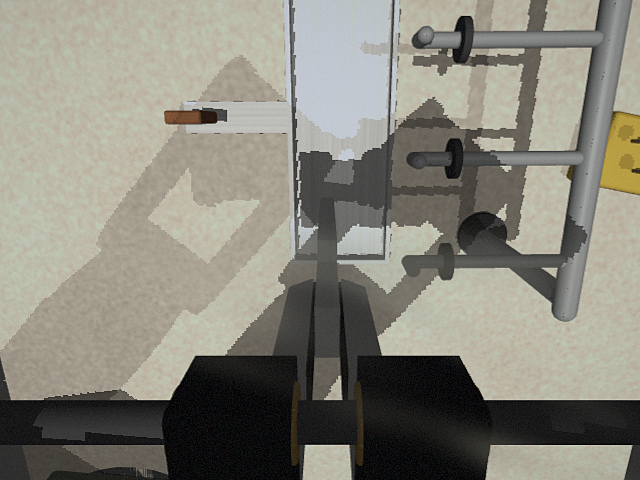

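View pics/h0s.png

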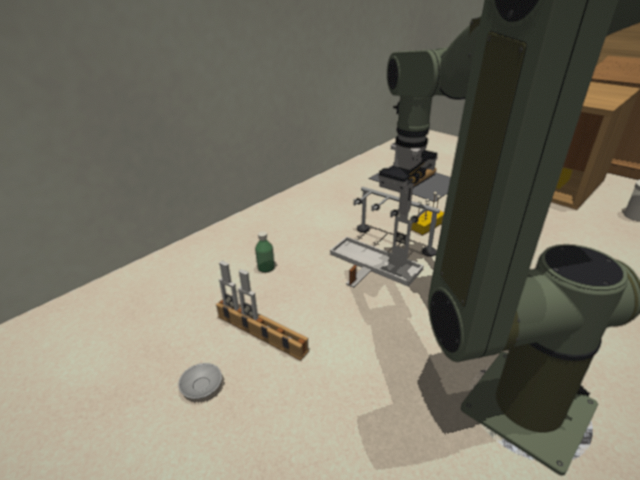

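View pics/top1.png

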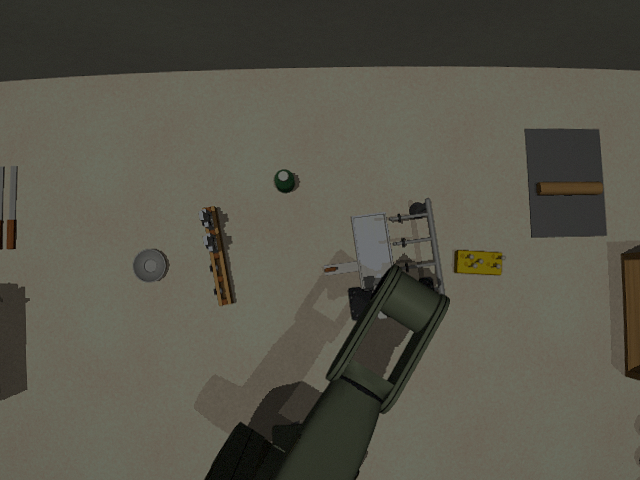

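The tray was knocked while I was gripping frame 0: the top view has it at (372,255), about 45 mm toward the open side. The frame's pull-out was clean (2.6 N residual, upright). I hang frame 0 first because the hand is holding it, then re-place the tray at once.

```bash
cat >> h.py <<'E'
def insert(hx,yo=0.):
    print('in guard',robot.move_l(st(hx,yo,.198),rate=.06,guard=5)); pr('over')
def lower(hx,yo=0.):
    print('low guard',robot.move_l(st(hx,yo,.175),rate=.03,guard=3)); return pr('low')
E
python3 - <<'E'
from h import *
insert(-.09); shot('i0'); 
E
```

```text
in guard False
over t28.2 gap10.0 F [ 0.4  0.5 -1.2] P [ 0.4347 -0.2396  0.1979] R [-1.7998e+02  1.0000e-02  6.4100e+00]
```

View pics/i0.png

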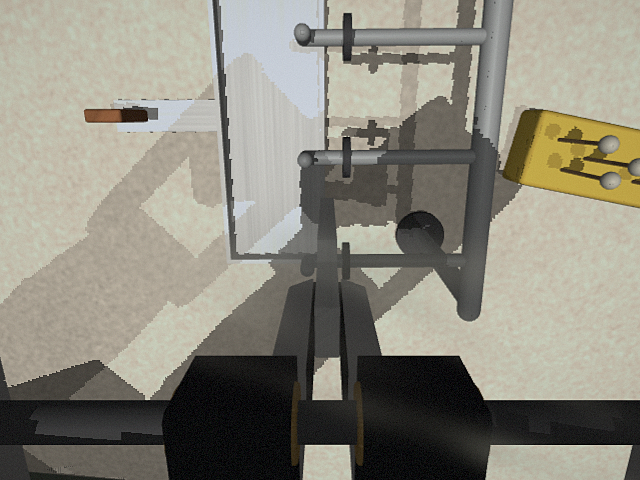

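The frame (columns 316–338) sits between the hook tip (307) and the collar (346), so I lower it.

```bash
python3 - <<'E'
from h import *
lower(-.09); 
E
```

```text
low guard True
low t29.0 gap9.9 F [-0.5  0.3  3.9] P [ 0.4344 -0.2396  0.177 ] R [-1.7995e+02  5.0000e-02  6.4000e+00]
```

```bash
python3 - <<'E'
from h import *
from trayfit import draw
claw.gripper_to(.4); p=np.array(robot.get_obs()['position']); robot.move_l(p+[0,0,.09],rate=.1)
f,o=look(st(-.01,.19,.26),96.4,'tr2')
E_=None
for n in('tray_mid','tray_ear'):
    for d in finder.place_of(f,n)[:2]: print(n,d['score'],np.round(d['uv']),atz(f,d['uv'],zof(n),o))
tope('top2'); print(o['time_s'])
import pickle; pickle.dump((f,o),open('T2.pkl','wb'))
E
```

```text
tray_ear 0.87 [332. 224.] [ 0.50024718 -0.06464269  0.036     ]
tray_mid 0.6 [ 0.5152 -0.185   0.009 ] [ 0.5242 -0.2299  0.    ]
31.9
```

View pics/tr2.png

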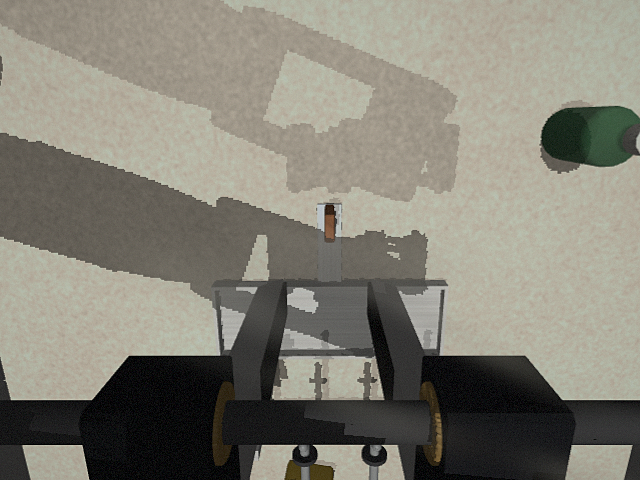

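```bash
python3 - <<'E'
from trayfit import *
f,o=pickle.load(open('T2.pkl','rb')); 
draw(f,o,[*st(-.0095,.053,0)[:2],np.radians(6.4)],'tr2o'); print(st(-.0095,.053,0), o['position'])
E
```

```text
[ 0.50885135 -0.17828926  0.        ] [ 0.49304465 -0.04301819  0.25994321]
```

View pics/tr2o.png

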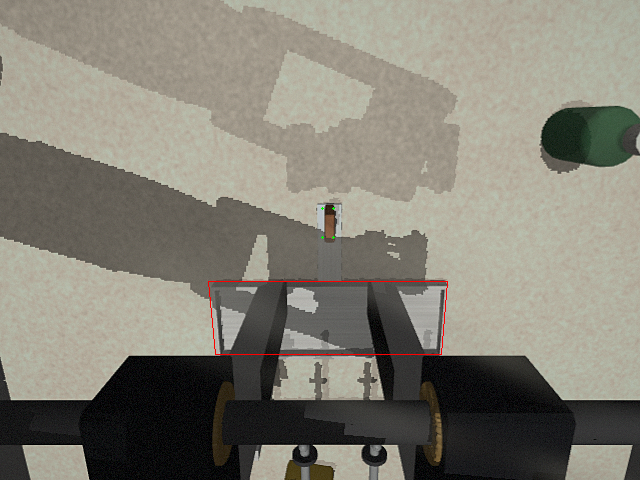

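The drawn tray at stand (-9.5, +53) mm matches the picture: ear at (331,220), edge on row 281. I grip the ear again and slide the tray back.

```bash
cat > fixtray.py <<'E'
from h import *
from trayfit import draw
def fix(x,y,th,tag,gx=0,gy=0):
    u,v=sdir(th); e=st(x,y,0)[:2]+.12*v
    claw.gripper_to(.4)
    robot.movep(np.r_[e,.13],[180,0,th+90])
    print(robot.move_l(np.r_[e,.018],rate=.1,guard=8)); claw.gripper_to(0); o=pr('ear')
    g=st(gx,.12+gy,o['position'][2]); robot.move_l(g,[180,0,STH+90],rate=.06); pr('slid')
    claw.gripper_to(.4); robot.move_l(g+[0,0,.11],rate=.15)
    f,o=look(st(0,.13,.26),STH+90); draw(f,o,[*SC,np.radians(STH)],tag)
    for n in('tray_mid','tray_ear'):
        for d in finder.place_of(f,n)[:1]: print(n,d['score'],np.round(atz(f,d['uv'],zof(n),o),4),np.round(st(0,0 if 'mid' in n else .12,0),4))
E
python3 - <<'E'
from fixtray import *
fix(-.0095,.053,6.3,'tr3o'); s=vision.grab_frame('side'); save(s,'s3')
E
```

```text
False
ear t34.8 gap9.7 F [0.8 0.1 1.4] P [ 0.4961 -0.0591  0.0183] R [1.7995e+02 2.0000e-02 9.6310e+01]
slid t35.9 gap9.5 F [-0.2 -0.9  1. ] P [ 0.511  -0.1115  0.0181] R [1.7998e+02 1.0000e-01 9.6420e+01]
tray_mid 0.66 [ 0.5242 -0.2398  0.009 ] [ 0.5242 -0.2299  0.    ]
tray_ear 0.77 [ 0.5126 -0.1157  0.036 ] [ 0.5108 -0.1106  0.    ]
```

View pics/tr3o.png

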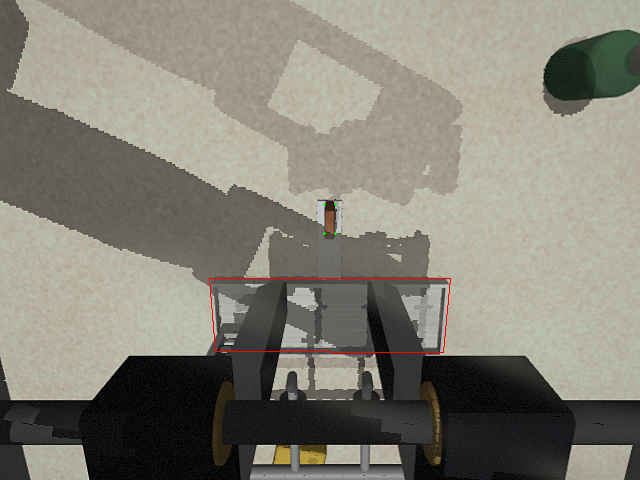

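View pics/s3.png

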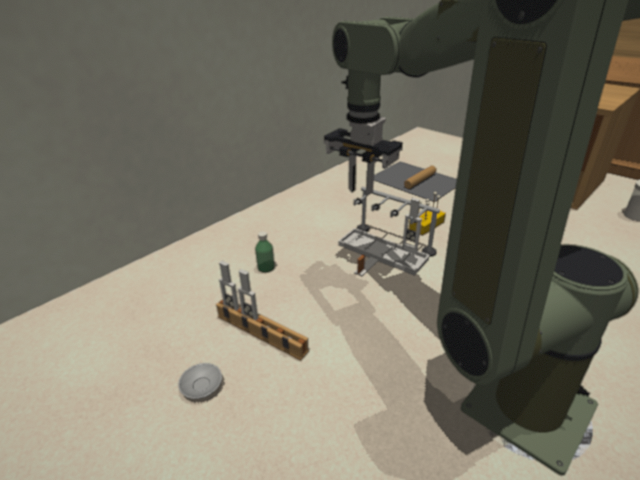

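```bash
python3 -c "
import cv2,numpy as np
a=cv2.imread('pics/tr1o.png')[190:365,195:465];b=cv2.imread('pics/tr3o.png')[190:365,195:465]
cv2.imwrite('pics/z3.png',cv2.resize(np.vstack([a,b]),None,fx=1.7,fy=1.7,interpolation=0) if 0 else cv2.resize(np.hstack([a[:,:],b[:,:]]),(800,259),interpolation=0))
c=np.vstack([a[80:105,0:180],b[80:105,0:180],a[150:175,0:180],b[150:175,0:180]]);cv2.imwrite('pics/z3.png',cv2.resize(c,None,fx=4.4,fy=4.4,interpolation=0))"
```

```text
(no output)
```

View pics/z3.png

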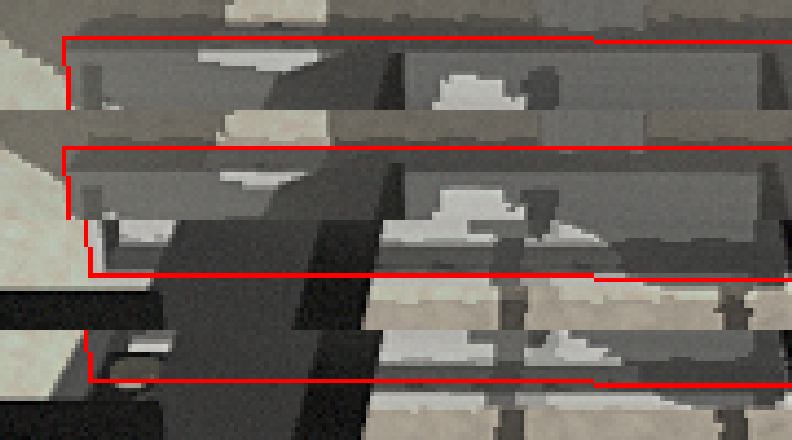

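```bash
cat > edge.py <<'E'
from trayfit import *
import sys
def edges(f,o):
    # project model +y edge (z 0 and .018) and -y edge at a column near x=-.03..-0.06
    out={}
    for y in(.045,-.045):
        for z in(0,.018): out[(y,z)]=np.round(project(f,st(-.05,y,z),o),1)
    return out
E
python3 - <<'E'
from edge import *
f,o=shot('e3'); 
for k,v in edges(f,o).items(): print(k,v)
g=cv2.cvtColor(f['color'],cv2.COLOR_RGB2GRAY)
for c in (300,320,340,350): print(c,g[268:290,c],'|',g[340:364,c])
E
```

```text
(0.045, 0) [283.3 270.8]
(0.045, 0.018) [281.6 276.7]
(-0.045, 0) [285.5 342.1]
(-0.045, 0.018) [283.9 350.3]
300 [105 101 105 102 104 108 102  77  78  70  72  71  77  69  75 103 100 103
 151 191 185 184] | [130 188 182 182 181 156 107  70  81  84  82  79  92 193 181 177 181 150
 150 152 155 156 153 154]
320 [108 107 106 106 107 113 107 104 106 106  76  75  75  74  74 104 105 101
  80  71  97 100] | [172 172 171 179 179 154 105  72  86  84  81  59  83 197 183 179 146 150
 152 150 154 151 155 154]
340 [104  98  82  87 103 105 102  80  88  78  73  81  78  77  80 106 104 100
 103 104 102 102] | [ 99  94 100  99 101  94  68  64  66  61  69  58  87 196 184 183 180 150
 157 161 163 157 149 150]
350 [106 103 102  99 101  97  98  97  81  73  83  78  78  76  79 105 108  99
 102 102 104 103] | [ 95  94 101  96  98  67  65  62  68  63  63  60  62 102  94  96 146 158
 151 156 159 155 157 159]
```

```bash
python3 - <<'E'
from edge import *
f,o=look(st(.04,.05,.28),96.4); robot.dwell(.4); f,o=shot('e4'); 
for _ in range(3): print(np.round(robot.get_obs()['position'],4),np.round(robot.get_obs()['ee_rot'],2))
for k,v in edges(f,o).items(): print(k,v)
im=f['color'][:,:,::-1].copy()
for s in(-.09,-.03,.03,.09):
    for y in(-.008,.008,0): cv2.circle(im,tuple(int(round(q)) for q in project(f,st(s,y,.150),o)),2,(0,0,255) if y==0 else (0,255,0),-1)
P=[(-.13,-.045),(.13,-.045),(.13,.045),(-.13,.045)]
for z,c in((0,(255,0,0)),(.018,(0,0,255))):
    Q=[tuple(int(round(q)) for q in project(f,st(*p,z),o)) for p in P]
    for i in range(4): cv2.line(im,Q[i],Q[(i+1)%4],c,1)
cv2.imwrite('pics/e4o.png',im)
E
```

```text
[ 0.5583 -0.1757  0.28  ] [180.    0.   96.4]
[ 0.5583 -0.1757  0.28  ] [180.    0.   96.4]
[ 0.5583 -0.1757  0.28  ] [180.    0.   96.4]
(0.045, 0) [246.5 196.6]
(0.045, 0.018) [243.4 199.7]
(-0.045, 0) [250.6 272. ]
(-0.045, 0.018) [247.8 277.7]
```

View pics/e4o.png

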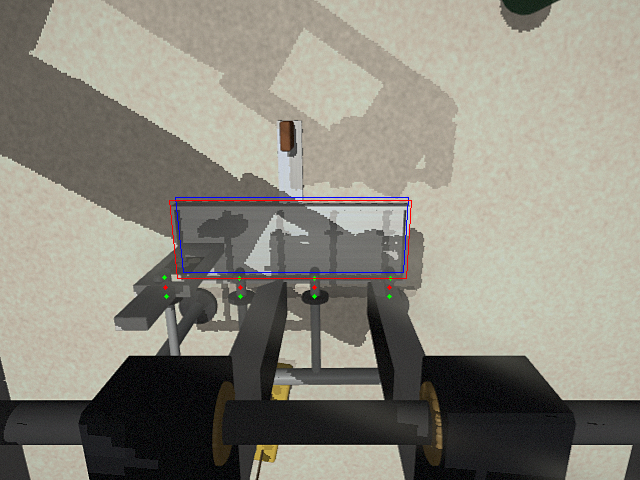

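```bash
python3 - <<'E'
from h import *
im=cv2.imread('pics/e4o.png'); 
c=np.vstack([im[190:215,165:345],im[262:290,165:345],im[190:215,260:440],im[262:290,260:440]]);cv2.imwrite('pics/z4.png',cv2.resize(c,None,fx=4.4,fy=4.4,interpolation=0))
g=cv2.imread('pics/e4.png',0)
for x in (250,270,300,350,370): print(x,g[192:212,x],'|',g[266:288,x])
for y in (215,225,240): print(y,g[y,165:185],'|',g[y,400:418])
E
```

```text
250 [103 107  99 104 102 103 105 108 112 109  69  64  67  69  98 112 114 109
 108 109] | [191 175 102 101 108 107 109 110  77  82  72  78  72  72  95 108 111 107
 102 107 103 103]
270 [ 99  99  99 100 102 103 105 109 107 103  66  60  61  70  93 115 108 110
 109 113] | [103 111 109 100 120 204 204 199 169 164  69  72  74  75  90 107  89  62
  67  68  68  72]
300 [205 206 204 207 206 205 206 205 210 206  99 107  60  62  97 117 110 109
 105 109] | [111 112 109 105 107 111 108 109  75  76  81  79  74  77  95 108 104 136
 194 186 180 156]
350 [197 191 193 194 193 195 198 201 200 202 168  89  72  85 157 216 205 207
 204 200] | [113 113 113 105 109 107 107 110 108  78  85  82  78  81  91 111 107 110
 103 104 106  78]
370 [195 192 197 197 195 194 193 197 194 172 172  98  68  85 154 215 206 204
 206 198] | [113 111 110 106 111 110 113 114 112 105  78  80  82  74  90 104  61  63
  61  58  62  63]
215 [103 108 103 107 108 109 105 108 110  98  64  64  59  57  66 101 111 106
 104 108] | [204 202 214 161  73  42 193 208 206 204 191 190 189 196 200 205 200 200]
225 [111 111 110 107 109 105 107 111 110 114  90  68  64  64  61  65  99 109
 100 103] | [192 194 205 115  47 126 196 207 205 197 196 198 194 196 193 192 191 195]
240 [191 193 191 189 195 195 193 199 164 115 107 116  80  69  75  72  72  69
 102 107] | [110 113  93  81  91 112 112 118 114 112 112 115 112 108 111 109 112 114]
```

View pics/z4.png

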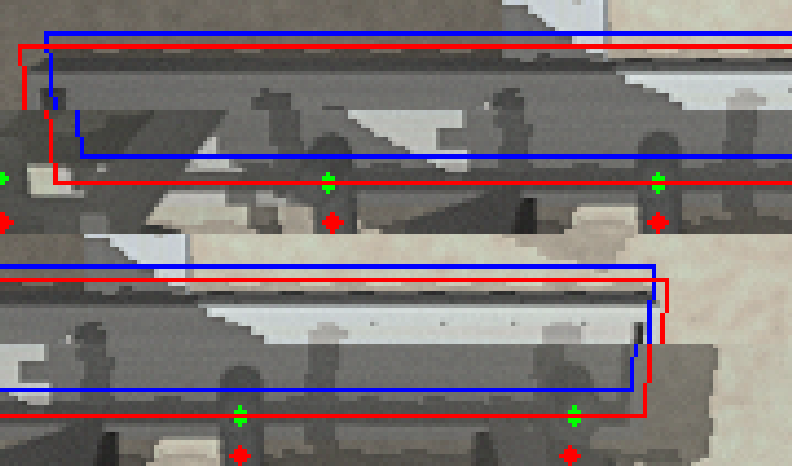

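With the arm settled, the tray sits about 5 mm too far toward -y: its far base edge is at row 202 where the model gives 196.6, and its near rim is at 283 where the model gives 277.7. The earlier estimate used a pose read before the arm had settled. I correct the tray by 5 mm.

```bash
sed -i 's/robot.dwell(.2); return shot/robot.dwell(.6); return shot/' h.py
cat >> edge.py <<'E'
def check(tag,pos=(.04,.05,.28)):
    f,o=look(st(*pos),96.4)
    im=f['color'][:,:,::-1].copy()
    P=[(-.13,-.045),(.13,-.045),(.13,.045),(-.13,.045)]
    for z,c in((0,(255,0,0)),(.018,(0,0,255))):
        Q=[tuple(int(round(q)) for q in project(f,st(*p,z),o)) for p in P]
        for i in range(4): cv2.line(im,Q[i],Q[(i+1)%4],c,1)
    cv2.imwrite('pics/'+tag+'.png',im); print(edges(f,o),o['time_s']); return f,o
E
python3 - <<'E'
from fixtray import *
from edge import check
robot.move_l(st(0,.115,.28),[180,0,96.4],rate=.15)
fix(0,-.005,6.4,'tr4o')
f,o=check('e5o'); g=cv2.cvtColor(f['color'],cv2.COLOR_RGB2GRAY)
for x in (250,270,300,350,370): print(x,g[190:210,x],'|',g[262:288,x])
E
```

```text
False
ear t42.9 gap9.6 F [-1.7  0.2  1.7] P [ 0.5115 -0.1157  0.0182] R [1.7998e+02 1.0000e-02 9.6400e+01]
slid t43.1 gap9.6 F [-0.4  1.4  1.1] P [ 0.5107 -0.1101  0.0182] R [-1.7999e+02 -3.0000e-02  9.6420e+01]
tray_mid 0.89 [ 0.5222 -0.23    0.009 ] [ 0.5242 -0.2299  0.    ]
tray_ear 0.87 [ 0.512  -0.1141  0.036 ] [ 0.5108 -0.1106  0.    ]
{(0.045, 0): array([246.6, 196.7]), (0.045, 0.018): array([243.5, 199.8]), (-0.045, 0): array([250.6, 272. ]), (-0.045, 0.018): array([247.8, 277.7])} 47.0583
250 [107 105 103 108 103 101  61  70  64  65  65  96 112 111 109 112 111 112
 112 115] | [186 185 187 188 192 174 102 112 111  79  79  78  68  80 111 106 107 105
 103 105 104 105 108 104 107 101]
270 [105  99  99  99 102 104 102  65  61  64  67  93 115 110 110 111 111 110
 110 113] | [131 129 131 128 104 107 110 108  84 128  71  71  74  79 115 107 106 102
 110 109  91  61  65  64  65  68]
300 [209 208 206 206 209 205 210 209 170  90  78 160 205 192 102 108 106 104
 111 111] | [108 114 111 108 106 109 113 108  81  75  76  80  75  84 110 112 109 104
  98 119 202 191 186 187 182 153]
350 [193 197 200 194 194 193 193 166  90  71  83 158 216 207 202 205 201 201
 205 205] | [110 111 111 106 110 103 111 109  84  85  81  83  84  85 111 108 111 105
 105 105 102 104 106 106 107  83]
370 [194 194 195 194 198 199 179 172  89  73  81 156 212 205 204 202 199 196
 201 208] | [111 111 113 112 107 110 109 111 108  83  84  85  83  86 111 110 108  97
 103 101  60  58  65  59  67  61]
```

View pics/e5o.png

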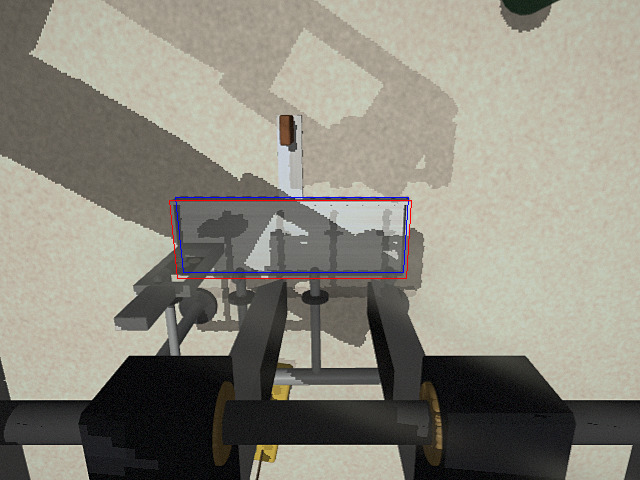

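The far base edge now reads row 197 against the modelled 196.7, and frame 0 hangs on hook 0 at (150,290). Next is frame 2, to hook 2.

```bash
python3 - <<'E'
from h import *
robot.movep(st(0,.15,.30),[180,0,50])
pick(.03); shot('g2'); carry(.03,.03); insert(.03); robot.dwell(.3); shot('i2'); tope('top3')
E
```

```text
above t49.6 gap42.0 F [ 0.7 -1.4 -0.4] P [0.5686 0.2291 0.2202] R [ 1.7997e+02 -2.0000e-02  9.3000e+00]
guard False
down t50.5 gap42.6 F [-0.9  0.   0. ] P [0.569  0.2299 0.1418] R [-1.7999e+02 -9.0000e-02  9.3000e+00]
grip t51.1 gap9.8 F [0.5 0.7 1. ] P [0.5684 0.2299 0.1412] R [-1.7998e+02 -2.0000e-02  9.3000e+00]
out t52.2 gap10.0 F [-0.4 -0.7 -2.8] P [0.5682 0.23   0.1864] R [-1.7999e+02  1.0000e-02  9.3000e+00]
front t55.9 gap9.7 F [ 0.7 -0.4 -0.7] P [ 0.5477 -0.1669  0.1985] R [ 1.7998e+02 -4.0000e-02  6.4100e+00]
in guard False
over t57.0 gap9.8 F [ 0.2 -0.5 -1.6] P [ 0.554  -0.2262  0.198 ] R [-1.7998e+02  1.0000e-02  6.4200e+00]
tray_mid 0.73 [ 0.5239 -0.2332  0.009 ] [ 0.5242 -0.2299  0.    ]
tray_ear 0.78 [ 0.5073 -0.1051  0.036 ] [ 0.5108 -0.1106  0.    ]
```

View pics/i2.png

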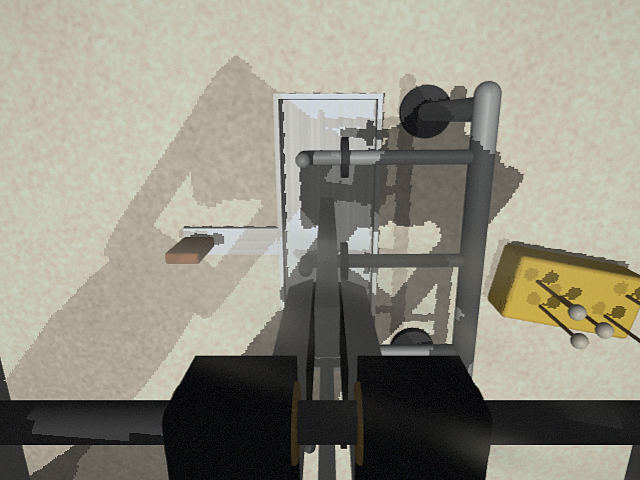

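View pics/g2.png

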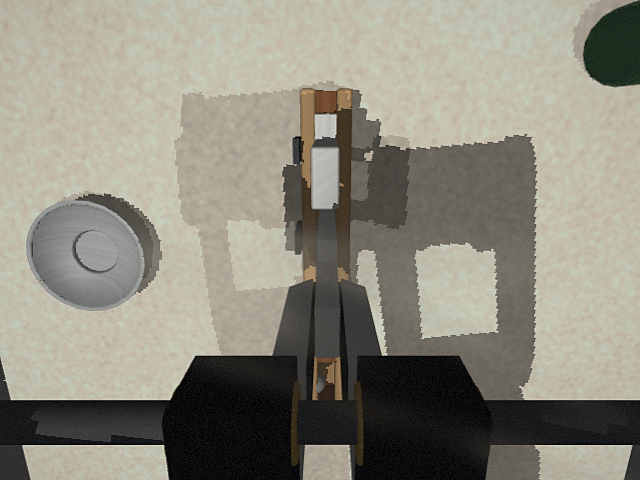

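Frame 2's tab (320–337) lies between tip (306) and collar (345) of hook 2, and the tray is in place below. I lower it, then do frame 3.

```bash
python3 - <<'E'
from h import *
o=lower(.03)
if abs(o['position'][2]-.177)<.0025:
    claw.gripper_to(.4); p=np.array(o['position']); robot.move_l(p+[0,0,.09],rate=.1)
    s=vision.grab_frame('side'); save(s,'s5')
    robot.move_l(st(.05,.2,.29),rate=.2)
    pick(.09); carry(.09,.09); insert(.09); robot.dwell(.3); shot('i3'); tope('top4')
E
```

```text
low guard True
low t58.2 gap9.8 F [0.3 0.6 5.3] P [ 0.5536 -0.2264  0.177 ] R [-1.7996e+02  6.0000e-02  6.4000e+00]
above t62.5 gap42.6 F [0.7 0.  0.1] P [0.628  0.2383 0.2206] R [ 1.7996e+02 -5.0000e-02  9.2400e+00]
guard False
down t63.5 gap42.0 F [-0.6 -0.3  0.2] P [0.6282 0.2396 0.1419] R [-1.7999e+02 -1.0000e-01  9.3000e+00]
grip t64.1 gap10.2 F [0.  1.4 0.9] P [0.6276 0.2397 0.1412] R [-1.7997e+02 -2.0000e-02  9.3000e+00]
out t65.1 gap9.7 F [-0.1  0.4 -2.2] P [0.6274 0.2398 0.1864] R [-1.7999e+02  1.0000e-02  9.3100e+00]
front t68.8 gap9.6 F [-0.4 -0.4 -1.3] P [ 0.6074 -0.1602  0.1985] R [ 1.7998e+02 -5.0000e-02  6.4000e+00]
in guard False
over t69.9 gap10.2 F [ 0.5  0.5 -1.8] P [ 0.6136 -0.2195  0.1979] R [-1.7998e+02  1.0000e-02  6.4200e+00]
tray_mid 0.76 [ 0.5168 -0.2345  0.009 ] [ 0.5242 -0.2299  0.    ]
tray_ear 0.78 [ 0.5068 -0.1064  0.036 ] [ 0.5108 -0.1106  0.    ]
```

View pics/s5.png

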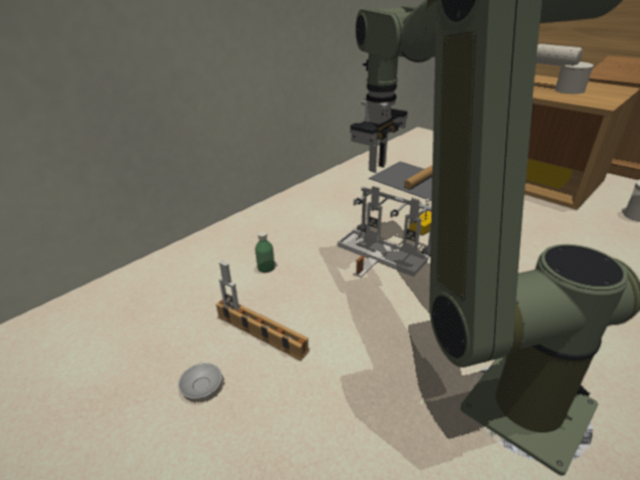

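View pics/i3.png

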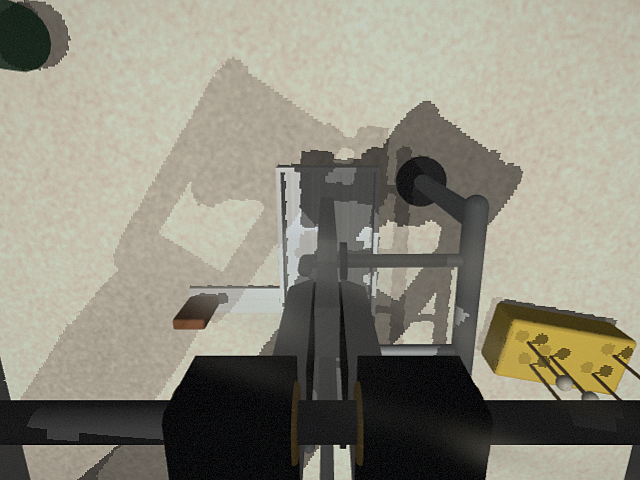

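Frames 0 and 2 hang in the side view (410,235 and 375,220). Frame 3 sits between tip (305) and collar (344), so I lower it and run the final checks.

```bash
python3 - <<'E'
from h import *
from edge import check
o=lower(.09)
if abs(o['position'][2]-.177)<.0025:
    claw.gripper_to(.4); p=np.array(o['position']); robot.move_l(p+[0,0,.10],rate=.1)
    check('e6o',(0.,.10,.30)); 
    robot.movep([.40,.12,.35],[180,0,90]); robot.dwell(.5); s=vision.grab_frame('side'); save(s,'s6'); tope('top6'); pr('end')
E
```

```text
low guard True
low t71.1 gap10.1 F [0.1 0.2 4.3] P [ 0.6133 -0.2197  0.177 ] R [-1.7996e+02  6.0000e-02  6.4000e+00]
{(0.045, 0): array([285.3, 234.7]), (0.045, 0.018): array([283.8, 238.9]), (-0.045, 0): array([287.2, 303.4]), (-0.045, 0.018): array([285.8, 309.8])} 74.8417
tray_mid 0.81 [ 0.5237 -0.2421  0.009 ] [ 0.5242 -0.2299  0.    ]
tray_ear 0.64 [0.5458 0.2208 0.036 ] [ 0.5108 -0.1106  0.    ]
end t76.7 gap37.6 F [-0.1  0.6  0.2] P [0.4  0.12 0.35] R [180.  -0.  90.]
```

View pics/e6o.png

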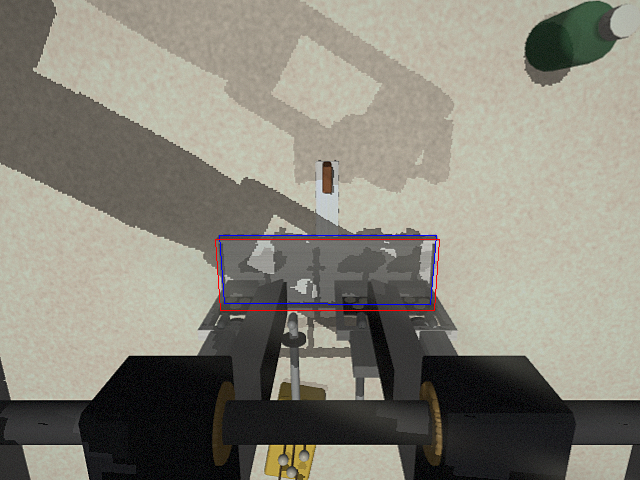

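View pics/s6.png

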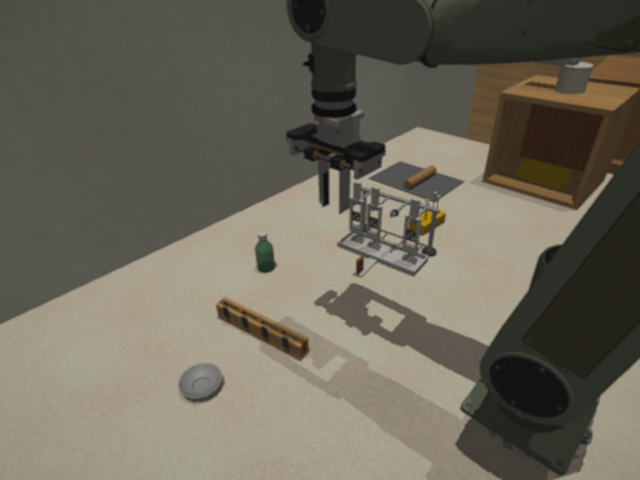

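View pics/top6.png

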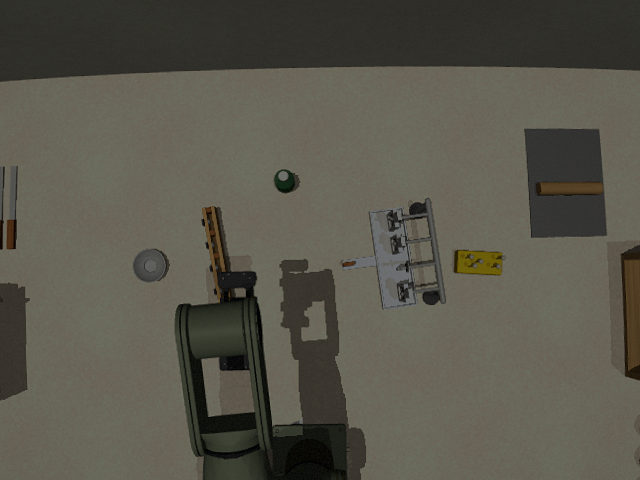

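The wrist view shows the tray on its drawn target (edge on row 235). The side view shows three frames upright on hooks (410, 375 and 357) with the rail empty, and the bottle, wax block and dish have not moved. I hand it in.

```bash
python3 - <<'E'
from h import *
ticket.job_done(); print(robot.get_obs()['time_s'])
E
```

```text
the job is handed in; nothing more can be done
the job is handed in; nothing more can be done
```

The tray is under the hooks, and the three frames present (0, 2 and 3; frame 1 was absent) hang upright on hooks 0, 2 and 3. I handed the job in after about 77 s.

**What I did:** I first slid the tray under the hooks by its ear. It was knocked about 45 mm aside while I was gripping frame 0. I didn't notice until that frame was at the hook, so frame 0 was pulled and hung while the tray was displaced. I put the tray back straight afterwards, with one further 5 mm correction, before taking frames 2 and 3. Each frame came straight up out of its catch.

**Last checks:**
- **Frames:** each touched down at the expected height (gripper at 177 mm), between its hook's tip and collar. The side and top views show all three hanging and the rail empty.
- **Tray:** the final settled wrist view shows it on its drawn target, judged by eye. The last measured edges, before frames 2 and 3 were hung, were within about 1.5 mm.
- **Other things:** the bottle, wax block and dish look unmoved.

**What disagreed:**
- **Tray position from the networks:** their last readings in the top view put the tray centre 12 mm off. They also reported the ear over at the rail, a false find. I trusted the wrist view instead.
- **Earlier tray reading:** one I took before the arm had settled was about 5 mm off, which is why the extra correction was needed.

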